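# Clamp a hard drive in the sliding-jaw holder for dismantling

### The job

Clamp the hard drive in the work holder so that it can be unscrewed: loosen the wing knob on the sliding jaw, push the jaw up until the drive sits square against the fixed jaw and the jaw's sprung pressure plate is pressed well in, and tighten the knob firmly while you keep up that pressure. The drive must end flat on the bed, held by the spring between the two jaws, with your hand off; leave the other things on the bench where they are.

Things in the scene. Friction and masses are not known exactly. Their poses are not given: they have to be found in the camera images.
- fixture: The work holder: a dark grey aluminium T-slot bed plate 340 x 180 mm, 20 mm thick, fixed flat on the bench (four small toe clamps stick out 28 mm on its long sides). Origin: centre of its underside, on the bench top. x: the slide direction, from the sliding jaw towards the fixed jaw; z up. The bed's top is at z = 20 mm.
- fixed_jaw: The fixed jaw: a steel angle 160 mm wide across the bed, 35 mm deep, 34 mm tall, bolted on the bed at the +x end. Origin: middle of the lower edge of its rubber-lined clamping face, 135 mm ahead (+x) of the fixture's origin, at the bed's top. The face looks to -x; the axes are the fixture's.
- jaw (a joint): Travel of the sliding jaw along the fixture's x, m, 0 to 0.125, growing towards the fixed jaw; at value q its knob axis is at x = q - 0.125 of the fixture. A steel carriage: sole 78 x 120 x 14 mm, upright wall 150 mm wide, 32 mm above the bed; 1.2 kg with all it carries, borne by the bed. Knob loose: slides with about 2 N of drag. Knob tight: holds 35 N or more.
- knob (a joint): Angle of the wing knob, rad, 0 to 1.6 (end stops). It grows clockwise seen from above, which tightens. From 0 to 0.6 the jaw is free; above 0.6 the bolt begins to grip, from 1.1 on it is tight. It stays where it is left; turning takes 0.15 to 0.3 N m. It starts tight.
- knob_grip (a point): Middle of the knob's wing: a black plastic bar 70 mm long, 14 mm thick, 26 mm tall, on a slim neck on the knob axis, 76 mm above the bench (bar from 63 to 89 mm). x: along the bar, z up. At knob value q its x points 2.371 - q counter-clockwise of the fixture's x (0.8: across the bed). Held by the wing from above, the knob turns and the jaw can be pushed. All else on the jaw is below 53 mm.
- plate (a joint): How far the jaw's pressure plate is pressed in, m, 0 (free) to 0.008 (stop). The plate is a steel bar 140 mm wide, 26 mm tall with a rubber face, on two sprung guide pins ahead of the jaw's wall. The spring gives 2 N at first and 2 N more per mm: 10 N at 0.004.
- plate_face (a point): Middle of the pressure plate's rubber face, 54 mm ahead (+x) of the knob axis when the plate is free, 38 mm above the bench; axes as the fixture's.
- drive: The 3.5-inch hard drive, loose, lying on the bed between the jaws with its long side across the bed: a silver metal block 101.6 mm (its x) x 147 mm (its y) x 26.1 mm (z), about 0.6 kg. Origin: centre of its underside. It starts some mm short of the fixed jaw and slightly askew; the jaw can push it there (2 to 4 N).
- screwdriver: Bystander: black-handled screwdriver 200 mm long, lying on the bench beside the holder. Origin: on the bench under its middle.
- dish: Bystander: steel parts dish, 110 mm across and 30 mm tall. Origin: centre of its underside.
- heat_sink: Bystander: finned aluminium heat sink 80 x 85 x 42 mm. Origin: centre of its underside.
- laptop_drive: Bystander: small laptop drive, 100 x 70 x 9.5 mm. Origin: centre of its underside.
There are look-alikes about, which are no part of the job. What is shaped like the drive but purple is not meant.

How it is judged:
On the way, in this order (a step that is already met when the one before it is completed fails the run):
1. the wing knob is loosened (below 0.5 rad) (value of joint knob below 0.5 rad), for 0.1 s.
2. the jaw presses the drive against the fixed jaw (pressure plate in by more than 2 mm) (value of joint plate above 0.002 m and contact force between fixed_jaw and drive above 2 N), for 0.1 s.
At the end, for the whole second after the job is handed in: The knob is tight (above 1.05 rad); the pressure plate is still pressed in by more than 1.5 mm and the drive bears on the fixed jaw with more than 1.5 N, less than 2.7 mm from its face, square to it within 0.025 rad, flat on the bed (tilt under 0.03 rad, not raised by 3 mm) and at rest (value of joint knob above 1.05 rad and value of joint plate above 0.0015 m and contact force between fixed_jaw and drive above 1.5 N and x of drive in the frame of fixed_jaw above -0.0535 m and angle between the x axis of drive and the x axis of fixture, either way round below 0.025 rad and angle between drive's own z axis and vertical below 0.03 rad and z of drive in the frame of fixture below 0.023 m and linear speed of drive below 0.01 m/s); the robot touches nothing.
It fails at once if a bystander (screwdriver, dish, heat sink or laptop drive) is moved by more than 40 mm (distance of any of screwdriver, dish, heat_sink, laptop_drive from where it was at the start of the episode above 0.04 m).
It also fails if it takes over 45 s, if anything falls off the work surface, if the arm or the gripper's body presses on something with over 40 N, if the wrist force passes 120 N, or if a joint passes its speed limit or range.

### The arm

A 6-joint arm with a two-finger parallel gripper is mounted at the origin on the work surface. World frame = base frame: x ahead of the robot, y to its left, z up, the work surface at z = 0. Lengths are in m, angles in rad, forces in N, time in s.
With the tool pointing down it reaches from about 0.325 to 0.9 m from the base axis. Payload 6.1 kg.
Tool frame: the origin (TCP) lies midway between the tips of the shut fingers; the grasp point (between the pads) lies 19 mm behind it; z points along the fingers, y is the line along which they close (so a half turn about z gives the same grasp; the last joint's range is limited). The gripper opens to 85 mm and grips with 20 to 120 N. Pads are 22 mm wide; open, the fingers measure 114 mm over their backs; the gripper's body (76 mm by 85 mm) begins 54 mm behind the grasp point. The pads swing forward as they close: fully open they stand 13 mm farther back than shut.
Start: joints at [-1.313, 0.22, 1.526, -0, 1.395, -0.126], TCP at [0.234, -0.58, 0.231] pointing down, gripper open.
Joint ranges: [-2.98, 2.98], [-0.91, 2.08], [0.09, 2.57], [-1.24, 4.39], [0.2, 2.65], [-2.68, 2.68]. Speed limits (rad/s): [2.57, 2.57, 3.01, 3.14, 3.14, 3.14].

### API

Orientations are given as a 3x3 rotation matrix whose columns are the frame's x, y, z axes.
In Python, from bench import bot gives the robot as it stands.
- The arm moves only by the tool play_rows, never from a script. Its argument "moves" is a list of rows, each an object of numbers: "x", "y", "z": the shift along the tool's x, y, z as a fraction of full scale; "ax", "ay", "az": the turn, a rotation vector about the tool's x, y, z as a fraction of full scale. In form: [{"x": .., "y": .., "z": .., "ax": .., "ay": .., "az": ..}, ...]. A call has 1 to 20 rows; each row is the pose to reach, as a shift and turn from the pose commanded when the call began, along the tool's axes at that moment, turning the shorter way round; what a row does not reach only later rows make up. Full scale, the value 1, is 0.5 m for a shift and 180 degrees for a turn. A row lasts 1/10 s, in which the tool goes at most 50 mm and 8.59 degrees, less where a joint would pass 70% of its speed; a pose out of reach is approached as far as the arm can. A call with a number of a shift or a turn outside -1 to 1 is refused whole. A call with a gripper value outside its range is refused whole. "fingers" is the opening, from 0 (shut) to 1 (fully open), set as the call begins (left out, the last holds). The fingers move at their own pace and stop on an object; "squeeze" is the grip in N (left out, the last holds). Time passes only in rows, so rows that repeat a pose let the fingers close. It gives the time, the measured TCP pose, the force, the opening and the grip force at its end, in the units of the state.
- bot.state(): the state, without advancing time (a new reading comes with each control period).
- bot.read_camera(name): name is "scene" or "top" or "wrist"; returns a dict with "image" (384x512x3 uint8, red, green, blue), "range_z" (384x512 float32, m along the optical axis (not along the pixel's ray), 0 where there is no reading), "fovy" (degrees; the focal length in pixels is half the picture's height over the tangent of half this angle, whatever the lens; pixels are square), "cx", "cy" (the principal point, pixels), "k1" (the pictures are not rectified: a ray, as slopes to the right and down, at radius r is drawn at 1 + k1 r^2 times it, then the intrinsics apply), "extrinsics" (4x4, takes a point from camera to world coordinates); the wrist camera has in their place "tool_from_camera" (4x4, takes a point from camera to tool coordinates, whose origin is the TCP and whose axes are the flange's). Camera axes: x right, y down, z forward; pixel columns grow to the right and rows downward; lengths in m; the calibration is good to about 2 mm. A picture is of the moment at which its call begins: read the wrist's pose just before it.
- bot.close_job(): hands the job in; it is judged then, once.
The state is a dict: "clock": time; "joints": joint angles; "qd": joint speeds; "tau": joint torques, N m; "ee_pos": TCP position; "tool_rot": TCP orientation; "contact_force": force on the tool from outside, world axes, zero at the start; "wrist_torque": the same for the moment, N m; "opening": opening from 0.0 (shut) to 1.0 (fully open); "grasp_force": force on a finger pad.
Only numpy, scipy, OpenCV 4.12 (cv2) and the standard library are available. Lean on these libraries where they do the work, as an engineer would, in place of code of your own. Each camera call takes 0.05 s, during which the arm holds its last target. There are 200 camera calls.

## Working session

There is one attempt and no reset: what is moved stays moved. The work goes in short steps, Python scripts to look and compute and a tool call to move; the robot and the scene stay as the last step left them, time stands still between calls to the robot, and variables do not carry over. Pictures are saved under pics/ and viewed, at most 10 in all, crops included, and the job is handed in when it is done.

Besides the shell and the picture viewer there is one more tool, called by a JSON object that holds its "api" and its "payload". play_rows: Moves the arm, as the interface text tells. Its arguments: {"type":"object","properties":{"moves":{"type":"array"},"fingers":{"type":"number"},"squeeze":{"type":"number"}},"required":["moves"]}

```bash
mkdir -p pics
cat > h.py <<'E'
import numpy as np, cv2
from bench import bot
def cam(n):
    s=bot.state(); c=bot.read_camera(n)
    if n=='wrist':
        T=np.eye(4);T[:3,:3]=np.array(s['tool_rot']);T[:3,3]=s['ee_pos'];c['E']=T@np.array(c['tool_from_camera'])
    else: c['E']=np.array(c['extrinsics'])
    return c
def cloud(c):
    h,w=c['range_z'].shape; f=h/2/np.tan(np.radians(c['fovy'])/2)
    K=np.array([[f,0,c['cx']],[0,f,c['cy']],[0,0,1]])
    u,v=np.meshgrid(np.arange(w),np.arange(h))
    p=cv2.undistortPoints(np.stack([u,v],-1).reshape(-1,1,2).astype(np.float64),K,np.array([c['k1'],0,0,0.])).reshape(h,w,2)
    R=np.dstack([p,np.ones((h,w))])
    d=R@c['E'][:3,:3].T
    c['rays']=d
    return c['E'][:3,3]+d*c['range_z'][...,None]
def onplane(c,z): # world xy for every pixel at height z
    o=c['E'][:3,3]; d=c['rays']; return o+d*((z-o[2])/d[...,2])[...,None]
E
python3 - <<'E'
from h import *
for n in ['top','scene']:
    c=cam(n); P=cloud(c); np.savez('%s0.npz'%n,img=c['image'],P=P,d=c['rays'],E=c['E'])
    cv2.imwrite('pics/%s0.png'%n,c['image'][...,::-1]); print(n,c['fovy'],c['E'].round(3).tolist())
print({k:np.round(v,3).tolist() for k,v in bot.state().items()})
E
```

```text
top 50.2690284089962 [[-0.004, -0.98, 0.198, 0.368], [-1.0, 0.004, -0.003, 0.064], [0.002, -0.198, -0.98, 1.18], [0.0, 0.0, 0.0, 1.0]]
scene 52.01110488250796 [[-0.062, 0.66, -0.749, 1.406], [0.998, 0.033, -0.053, 0.127], [-0.011, -0.751, -0.66, 0.824], [0.0, 0.0, 0.0, 1.0]]
{'clock': 0.1, 'joints': [-1.313, 0.221, 1.527, -0.0, 1.395, -0.126], 'qd': [0.0, -0.003, -0.002, 0.0, 0.002, 0.002], 'tau': [0.001, -49.824, -39.055, -0.0, 0.006, -0.0], 'ee_pos': [0.234, -0.579, 0.23], 'tool_rot': [[0.927, 0.374, -0.0], [0.374, -0.927, 0.002], [0.0, -0.002, -1.0]], 'contact_force': [-0.148, -0.638, -0.292], 'wrist_torque': [0.014, -0.008, 0.006], 'grasp_force': 0.0, 'opening': 0.999}
```

View pics/top0.png

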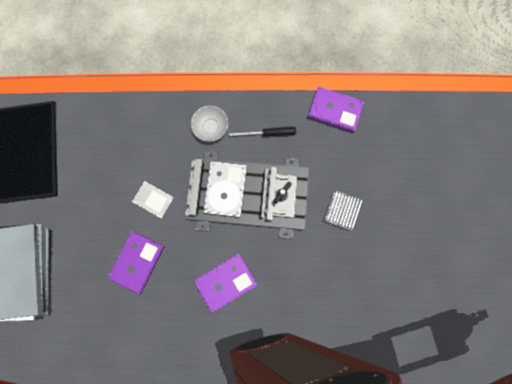

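View pics/scene0.png

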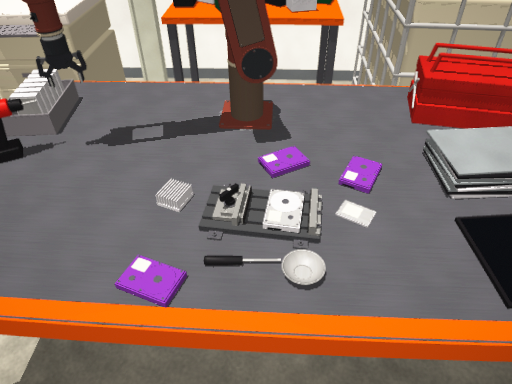

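The top view shows the holder around pixel (250,195), with the fixed jaw at (195,187), the silver drive at (225,189) and the wing knob at (282,194). Fixture +x runs image-left, roughly world +y. The scene view agrees, with the knob at (230,192) and the fixed jaw at (316,213).

Run:
```python
import numpy as np, cv2
for n,(u0,u1,v0,v1) in {'top':(180,315,150,240),'scene':(195,330,178,245)}.items():
    D=np.load(n+'0.npz'); P=D['P'][v0:v1,u0:u1].reshape(-1,3); I=D['img'][v0:v1,u0:u1].reshape(-1,3).astype(int)
    k=(P[:,2]>.066)&(P[:,2]<.12); Q=P[k]; print(n,'knob n',k.sum(),Q.mean(0).round(4),'z',np.percentile(Q[:,2],[10,50,90]).round(4))
    w,V=np.linalg.eigh(np.cov(Q[:,:2].T)); print(' bar dir deg',np.degrees(np.arctan2(V[1,1],V[0,1])).round(1),np.sqrt(w))
    b=(P[:,2]>.012)&(P[:,2]<.028); r=cv2.minAreaRect(P[(P[:,2]>.012)][:,:2].astype(np.float32)); print(' bed rect',r)
    for lo,hi in[(.012,.028),(.04,.049),(.049,.06)]:
        m=(P[:,2]>lo)&(P[:,2]<hi); print(lo,m.sum(),np.median(P[m],0).round(4))
    j=(P[:,2]>.049)&(P[:,2]<.062)&(P[:,1]>P[:,1].mean()+.05); r=cv2.minAreaRect(P[j][:,:2].astype(np.float32)); print(' fixed jaw',r)
```

```text
top knob n 139 [ 0.5638 -0.0058  0.0885] z [0.0849 0.0894 0.0919]
 bar dir deg 141.6 [0.00416464 0.02025388]
 bed rect ((0.5299340486526489, 0.09345871955156326), (0.34001702070236206, 0.31602659821510315), 83.96747589111328)
0.012 3395 [0.558  0.0635 0.0203]
0.04 1731 [0.5799 0.1483 0.046 ]
0.049 1088 [0.5758 0.153  0.0526]
 fixed jaw ((0.5835703611373901, 0.19151653349399567), (0.10639727115631104, 0.1590120643377304), 85.0583724975586)
scene knob n 183 [ 0.5686 -0.0022  0.0825] z [0.0705 0.0851 0.0903]
 bar dir deg 139.9 [0.0039625  0.02057269]
 bed rect ((0.929162859916687, 0.05866485834121704), (0.3406781256198883, 0.9354608654975891), 84.4854736328125)
0.012 2406 [0.6188 0.0712 0.0208]
0.04 1301 [0.596  0.1508 0.0468]
0.049 813 [0.5811 0.1502 0.0531]
 fixed jaw ((0.5833208560943604, 0.1946530044078827), (0.11096029728651047, 0.16097486019134521), 84.74243927001953)
```

{"api": "play_rows", "payload": {"moves": [{"x": 1,"y": -0.82,"az": -0.66},{"x": 1,"y": -0.82,"az": -0.66},{"x": 1,"y": -0.82,"az": -0.66},{"x": 1,"y": -0.82,"az": -0.66},{"x": 1,"y": -0.82,"az": -0.66},{"x": 1,"y": -0.82,"az": -0.66},{"x": 1,"y": -0.82,"az": -0.66},{"x": 1,"y": -0.82,"az": -0.66},{"x": 1,"y": -0.82,"az": -0.66},{"x": 1,"y": -0.82,"az": -0.66},{"x": 1,"y": -0.82,"az": -0.66},{"x": 1,"y": -0.82,"az": -0.66},{"x": 1,"y": -0.82,"az": -0.66},{"x": 1,"y": -0.82,"az": -0.66},{"x": 1,"y": -0.82,"az": -0.66},{"x": 1,"y": -0.82,"az": -0.66},{"x": 1,"y": -0.82,"az": -0.66},{"x": 1,"y": -0.82,"az": -0.66}], "fingers": 1, "squeeze": 60}}

```text
invalid input at $.moves[0]: expected keys x, y, z, ax, ay, az
```

Run:
```python
from h import *
s=bot.state(); print(s['clock'],np.round(s['ee_pos'],4),np.round(s['tool_rot'],3).tolist(),np.round(s['joints'],2))
c=cam('wrist'); P=cloud(c); np.savez('w0.npz',img=c['image'],P=P,d=c['rays'],E=c['E'])
cv2.imwrite('pics/w0.png',c['image'][...,::-1]); print(c['E'].round(3).tolist())
k=(P[...,2]>.066)&(P[...,2]<.1)&(c['range_z']>.1); v,u=np.nonzero(k); print(u.min(),u.max(),v.min(),v.max(),len(u))
```

```text
0.1 [ 0.2339 -0.579   0.2303] [[0.927, 0.374, -0.0], [0.374, -0.927, 0.002], [0.0, -0.002, -1.0]] [-1.31  0.22  1.53 -0.    1.39 -0.13]
[[0.375, -0.876, -0.303, 0.312], [-0.927, -0.355, -0.12, -0.547], [-0.002, 0.326, -0.945, 0.372], [0.0, 0.0, 0.0, 1.0]]
310 511 182 355 3726
```

View pics/w0.png

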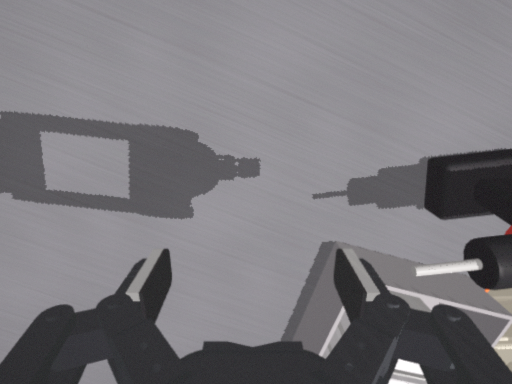

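The move was refused because every row needs all six keys. This picture is therefore from the start pose: fingers at (155,275) and (355,275), with a bin and power tool at the right edge. I'm resending with full rows.

{"api": "play_rows", "payload": {"moves": [{"x": 1,"y": -0.82,"z": 0,"ax": 0,"ay": 0,"az": -0.66},{"x": 1,"y": -0.82,"z": 0,"ax": 0,"ay": 0,"az": -0.66},{"x": 1,"y": -0.82,"z": 0,"ax": 0,"ay": 0,"az": -0.66},{"x": 1,"y": -0.82,"z": 0,"ax": 0,"ay": 0,"az": -0.66},{"x": 1,"y": -0.82,"z": 0,"ax": 0,"ay": 0,"az": -0.66},{"x": 1,"y": -0.82,"z": 0,"ax": 0,"ay": 0,"az": -0.66},{"x": 1,"y": -0.82,"z": 0,"ax": 0,"ay": 0,"az": -0.66},{"x": 1,"y": -0.82,"z": 0,"ax": 0,"ay": 0,"az": -0.66},{"x": 1,"y": -0.82,"z": 0,"ax": 0,"ay": 0,"az": -0.66},{"x": 1,"y": -0.82,"z": 0,"ax": 0,"ay": 0,"az": -0.66},{"x": 1,"y": -0.82,"z": 0,"ax": 0,"ay": 0,"az": -0.66},{"x": 1,"y": -0.82,"z": 0,"ax": 0,"ay": 0,"az": -0.66},{"x": 1,"y": -0.82,"z": 0,"ax": 0,"ay": 0,"az": -0.66},{"x": 1,"y": -0.82,"z": 0,"ax": 0,"ay": 0,"az": -0.66},{"x": 1,"y": -0.82,"z": 0,"ax": 0,"ay": 0,"az": -0.66},{"x": 1,"y": -0.82,"z": 0,"ax": 0,"ay": 0,"az": -0.66},{"x": 1,"y": -0.82,"z": 0,"ax": 0,"ay": 0,"az": -0.66},{"x": 1,"y": -0.82,"z": 0,"ax": 0,"ay": 0,"az": -0.66}], "fingers": 1, "squeeze": 60}}

```text
clock: 1.95
ee_pos: [0.5439, -0.0131, 0.2313]
tool_rot: [[-0.773, 0.635, 0.0], [0.635, 0.773, -0.0], [-0.0, -0.0, -1.0]]
contact_force: [-0.8, 0.7, 0.1]
opening: 0.996
grasp_force: 0.0
```

Run:
```python
from h import *
s=bot.state(); print(s['clock'],np.round(s['ee_pos'],4),np.round(s['tool_rot'],3).tolist(),np.round(s['joints'],2))
c=cam('wrist'); P=cloud(c); np.savez('w1.npz',img=c['image'],P=P,d=c['rays'],E=c['E'])
cv2.imwrite('pics/w1.png',c['image'][...,::-1]); print(c['E'].round(3).tolist())
k=(P[...,2]>.066)&(P[...,2]<.1)&(c['range_z']>.1); v,u=np.nonzero(k); print(u.min(),u.max(),v.min(),v.max(),len(u))
```

```text
1.95 [ 0.5439 -0.0131  0.2313] [[-0.773, 0.635, 0.0], [0.635, 0.773, -0.0], [-0.0, -0.0, -1.0]] [-0.17  0.03  1.74 -0.    1.38 -1.05]
[[0.634, 0.731, 0.251, 0.479], [0.773, -0.6, -0.206, 0.041], [0.0, 0.325, -0.946, 0.373], [0.0, 0.0, 0.0, 1.0]]
263 276 153 218 865
```

View pics/w1.png

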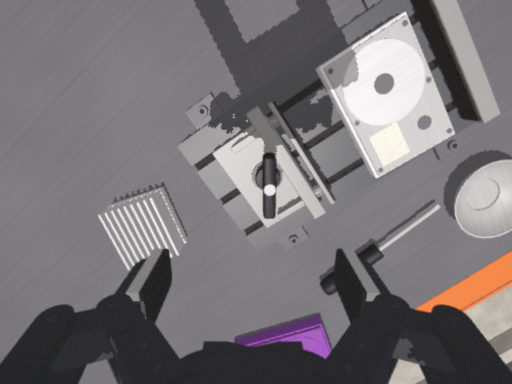

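The wing knob spans (269,152) to (269,218) in the wrist picture, so the tool x axis is nearly along the bar. The jaw plate is at about (300,165), the drive at (390,95) and the fixed jaw at (465,70), and there is still a gap either side of the drive.

Run:
```python
import numpy as np, cv2
C=[];
for n,roi in {'top':(270,300,175,212),'scene':(212,245,178,212),'w1':(255,285,145,225)}.items():
    D=np.load(n+'.npz' if n=='w1' else n+'0.npz'); P,d,E=D['P'],D['d'],D['E']; u0,u1,v0,v1=roi
    m=np.zeros(P.shape[:2],np.uint8); s=P[v0:v1,u0:u1,2]; m[v0:v1,u0:u1]=((s>.07)&(s<.1))
    v,u=np.nonzero(m); r=cv2.minAreaRect(np.stack([u,v],1).astype(np.float32)); cu,cv_=r[0]
    ray=d[int(round(cv_)),int(round(cu))]; C.append((E[:3,3],ray)); print(n,'px',r)
    t=(.086-E[2,3])/d[v,u,2]; Q=(E[:3,3]+d[v,u]*t[:,None])[:,:2]
    (c,sz,a)=cv2.minAreaRect(Q.astype(np.float32)); w,V=np.linalg.eigh(np.cov(Q.T)); print('  onplane .086',np.round(c,4),np.round(sz,4),'dir',np.degrees(np.arctan2(V[1,1],V[0,1])))
def tri(L):
    A=0;b=0
    for o,r in L:
        r=r/np.linalg.norm(r);M=np.eye(3)-np.outer(r,r);A=A+M;b=b+M@o
    return np.linalg.solve(A,b)
print('tri',tri(C),tri([C[0],C[2]]))
D=np.load('w1.npz');P=D['P']; z=P[...,2]
for name,lo,hi,(u0,u1,v0,v1) in [('drive',.0435,.0485,(315,460,5,185)),('fixed',.05,.058,(405,505,0,130)),('wall/plate',.045,.058,(240,340,95,225))]:
    m=np.zeros(z.shape,bool); m[v0:v1,u0:u1]=(z[v0:v1,u0:u1]>lo)&(z[v0:v1,u0:u1]<hi); Q=P[m]
    r=cv2.minAreaRect(Q[:,:2].astype(np.float32)); print(name,m.sum(),'z',np.median(Q[:,2]).round(4),np.round(r[0],4),np.round(r[1],4),round(r[2],2))
```

```text
top px ((281.6766662597656, 191.6387939453125), (5.448061943054199, 25.780006408691406), 38.1572265625)
  onplane .086 [ 0.5645 -0.0062] [0.0148 0.0712] dir 141.77215206273956
scene px ((228.84616088867188, 191.76922607421875), (8.320502281188965, 22.742708206176758), 56.3099365234375)
  onplane .086 [ 0.5705 -0.0018] [0.0303 0.0818] dir 147.13915504740314
w1 px ((269.5, 185.5), (65.0, 13.0), 90.0)
  onplane .086 [ 0.5624 -0.0042] [0.0135 0.0717] dir 141.37301776007172
tri [ 0.56408052 -0.00470523  0.07984086] [ 0.56815259 -0.00764094  0.06295979]
drive 11629 z 0.0452 [0.5792 0.1342] [0.185  0.1427] 81.71
fixed 3049 z 0.0532 [0.5937 0.2349] [0.024  0.1445] 84.7
wall/plate 3140 z 0.0508 [0.566  0.0259] [0.1122 0.14  ] 55.1
```

{"api": "play_rows", "payload": {"moves": [{"x": -0.018,"y": 0.037,"z": 0.1,"ax": 0,"ay": 0,"az": -0.004},{"x": -0.018,"y": 0.037,"z": 0.18,"ax": 0,"ay": 0,"az": -0.004},{"x": -0.018,"y": 0.037,"z": 0.25,"ax": 0,"ay": 0,"az": -0.004},{"x": -0.018,"y": 0.037,"z": 0.3,"ax": 0,"ay": 0,"az": -0.004},{"x": -0.018,"y": 0.037,"z": 0.338,"ax": 0,"ay": 0,"az": -0.004},{"x": -0.018,"y": 0.037,"z": 0.338,"ax": 0,"ay": 0,"az": -0.004},{"x": -0.018,"y": 0.037,"z": 0.338,"ax": 0,"ay": 0,"az": -0.004}]}}

```text
clock: 2.7
ee_pos: [0.5628, -0.0039, 0.0626]
tool_rot: [[-0.782, 0.623, -0.0], [0.623, 0.782, 0.0], [0.0, -0.0, -1.0]]
contact_force: [-0.8, -0.8, 0.4]
opening: 0.999
grasp_force: 0.0
```

{"api": "play_rows", "payload": {"moves": [{"x": 0,"y": 0,"z": 0,"ax": 0,"ay": 0,"az": 0},{"x": 0,"y": 0,"z": 0,"ax": 0,"ay": 0,"az": 0},{"x": 0,"y": 0,"z": 0,"ax": 0,"ay": 0,"az": 0},{"x": 0,"y": 0,"z": 0,"ax": 0,"ay": 0,"az": 0},{"x": 0,"y": 0,"z": 0,"ax": 0,"ay": 0,"az": 0},{"x": 0,"y": 0,"z": 0,"ax": 0,"ay": 0,"az": 0},{"x": 0,"y": 0,"z": 0,"ax": 0,"ay": 0,"az": 0},{"x": 0,"y": 0,"z": 0,"ax": 0,"ay": 0,"az": 0}], "fingers": 0, "squeeze": 60}}

```text
clock: 3.5
ee_pos: [0.562, -0.0048, 0.063]
tool_rot: [[-0.783, 0.622, -0.002], [0.622, 0.783, -0.002], [0.0, -0.003, -1.0]]
contact_force: [-6.8, -5.2, 7.6]
opening: 0.149
grasp_force: 59.4
```

{"api": "play_rows", "payload": {"moves": [{"x": 0,"y": -0.002,"z": 0,"ax": 0,"ay": 0,"az": -0.03},{"x": 0,"y": -0.002,"z": 0,"ax": 0,"ay": 0,"az": -0.06},{"x": 0,"y": -0.002,"z": 0,"ax": 0,"ay": 0,"az": -0.1},{"x": 0,"y": -0.002,"z": 0,"ax": 0,"ay": 0,"az": -0.14},{"x": 0,"y": -0.002,"z": 0,"ax": 0,"ay": 0,"az": -0.18},{"x": 0,"y": -0.002,"z": 0,"ax": 0,"ay": 0,"az": -0.22},{"x": 0,"y": -0.002,"z": 0,"ax": 0,"ay": 0,"az": -0.26},{"x": 0,"y": -0.002,"z": 0,"ax": 0,"ay": 0,"az": -0.3},{"x": 0,"y": -0.002,"z": 0,"ax": 0,"ay": 0,"az": -0.34},{"x": 0,"y": -0.002,"z": 0,"ax": 0,"ay": 0,"az": -0.37},{"x": 0,"y": -0.002,"z": 0,"ax": 0,"ay": 0,"az": -0.39},{"x": 0,"y": -0.002,"z": 0,"ax": 0,"ay": 0,"az": -0.39},{"x": 0,"y": -0.002,"z": 0,"ax": 0,"ay": 0,"az": -0.39}]}}

```text
clock: 4.8
ee_pos: [0.562, -0.0047, 0.063]
tool_rot: [[-0.85, -0.526, -0.001], [-0.526, 0.85, -0.001], [0.001, -0.0, -1.0]]
contact_force: [-3.0, -2.3, 5.4]
opening: 0.152
grasp_force: 59.1
```

Run:
```python
from h import *
s=bot.state(); R=np.array(s['tool_rot']); print(np.degrees(np.arctan2(R[1,0],R[0,0])),s['ee_pos'],s['contact_force'],s['wrist_torque'],s['joints'])
f=np.radians(84.7); d=np.array([np.cos(f),np.sin(f),0]); print('fixture x in tool',R.T@d)
c=cam('top'); P=cloud(c); np.savez('top1.npz',img=c['image'],P=P,d=c['rays'],E=c['E'])
# bar edges of jaw wall, drive, fixed jaw along fixture x through the strip off the knob
o=np.array([.563,-.0045]); q=P[...,:2]-o; a=q@d[:2]; b=q@np.array([-d[1],d[0]]); z=P[...,2]
np.savez('ab.npz',a=a,b=b,z=z)
m=(abs(b)<.06)&(a>.02)&(a<.25)
I=c['image'].astype(int).sum(2)
for x in np.arange(.02,.25,.004):
    k=m&(a>=x)&(a<x+.004); 
    if k.sum(): print(round(x*1000),k.sum(),np.median(z[k]).round(4),int(np.median(I[k])),end=' | ')
```

```text
-148.26202299317194 [ 0.56202134 -0.0046524   0.06303437] [-2.95804194 -2.33026234  5.43418579] [-0.15475392  0.55747362  0.18289594] [-1.48120180e-01  2.54980734e-01  1.82438285e+00 -8.87247973e-04
  1.06262579e+00 -2.27241697e+00]
fixture x in tool [-6.02344051e-01  7.98236230e-01 -7.51888983e-04]
20 137 0.4251 287 | 24 139 0.425 285 | 28 141 0.4259 290 | 32 140 0.4247 285 | 36 146 0.4231 283 | 40 116 0.397 246 | 44 112 0.4469 302 | 48 102 0.4586 255 | 52 100 0.4581 272 | 56 95 0.4591 295 | 60 56 0.4603 289 | 64 2 0.4132 322 | 68 1 0.0245 398 | 72 25 0.0202 426 | 76 49 0.0199 266 | 80 58 0.0199 202 | 84 58 0.0203 194 | 88 54 0.0201 195 | 92 58 0.0197 195 | 96 54 0.0205 225 | 100 56 0.0205 187 | 104 65 0.02 411 | 108 71 0.0406 447 | 112 62 0.0461 448 | 116 60 0.0463 542 | 120 59 0.0468 721 | 124 60 0.046 750 | 128 57 0.046 754 | 132 58 0.0457 762 | 136 61 0.0465 762 | 140 59 0.0469 762 | 144 61 0.046 762 | 148 58 0.0464 762 | 152 61 0.0468 762 | 156 58 0.0465 762 | 160 60 0.0465 762 | 164 59 0.046 762 | 168 61 0.047 762 | 172 61 0.0468 762 | 176 54 0.0467 762 | 180 62 0.0467 762 | 184 59 0.0465 760 | 188 55 0.0462 759 | 192 63 0.0462 731 | 196 58 0.0465 713 | 200 52 0.046 720 | 204 43 0.0423 715 | 208 23 0.02 617 | 212 57 0.019 434 | 216 55 0.0192 377 | 220 58 0.0193 386 | 224 121 0.0285 247 | 228 75 0.0529 296 | 232 57 0.0547 627 | 236 58 0.0546 630 | 240 60 0.0548 614 | 244 55 0.0543 605 | 248 26 0.0528 581 |
```

{"api": "play_rows", "payload": {"moves": [{"x": -0.004,"y": 0.005,"z": 0,"ax": 0,"ay": 0,"az": 0},{"x": -0.01,"y": 0.013,"z": 0,"ax": 0,"ay": 0,"az": 0},{"x": -0.018,"y": 0.024,"z": 0,"ax": 0,"ay": 0,"az": 0},{"x": -0.026,"y": 0.035,"z": 0,"ax": 0,"ay": 0,"az": 0},{"x": -0.034,"y": 0.045,"z": 0,"ax": 0,"ay": 0,"az": 0},{"x": -0.042,"y": 0.056,"z": 0,"ax": 0,"ay": 0,"az": 0},{"x": -0.05,"y": 0.066,"z": 0,"ax": 0,"ay": 0,"az": 0},{"x": -0.056,"y": 0.074,"z": 0,"ax": 0,"ay": 0,"az": 0},{"x": -0.06,"y": 0.08,"z": 0,"ax": 0,"ay": 0,"az": 0},{"x": -0.064,"y": 0.085,"z": 0,"ax": 0,"ay": 0,"az": 0},{"x": -0.068,"y": 0.09,"z": 0,"ax": 0,"ay": 0,"az": 0},{"x": -0.072,"y": 0.096,"z": 0,"ax": 0,"ay": 0,"az": 0},{"x": -0.072,"y": 0.096,"z": 0,"ax": 0,"ay": 0,"az": 0}]}}

```text
clock: 6.15
ee_pos: [0.5675, 0.0547, 0.0631]
tool_rot: [[-0.85, -0.526, -0.0], [-0.526, 0.85, -0.002], [0.001, -0.001, -1.0]]
contact_force: [-2.8, -3.3, 5.1]
opening: 0.152
grasp_force: 59.1
```

{"api": "play_rows", "payload": {"moves": [{"x": -0.0024,"y": 0.0032,"z": 0,"ax": 0,"ay": 0,"az": 0},{"x": -0.0048,"y": 0.0064,"z": 0,"ax": 0,"ay": 0,"az": 0},{"x": -0.0072,"y": 0.0096,"z": 0,"ax": 0,"ay": 0,"az": 0},{"x": -0.0072,"y": 0.0096,"z": 0,"ax": 0,"ay": 0,"az": 0}]}}

```text
clock: 6.55
ee_pos: [0.5681, 0.0603, 0.0631]
tool_rot: [[-0.851, -0.526, -0.0], [-0.526, 0.851, -0.002], [0.001, -0.001, -1.0]]
contact_force: [-3.2, -5.1, 5.0]
opening: 0.149
grasp_force: 59.1
```

{"api": "play_rows", "payload": {"moves": [{"x": -0.0012,"y": 0.0016,"z": 0,"ax": 0,"ay": 0,"az": 0},{"x": -0.0024,"y": 0.0032,"z": 0,"ax": 0,"ay": 0,"az": 0},{"x": -0.0036,"y": 0.0048,"z": 0,"ax": 0,"ay": 0,"az": 0},{"x": -0.0036,"y": 0.0048,"z": 0,"ax": 0,"ay": 0,"az": 0}]}}

```text
clock: 6.95
ee_pos: [0.5683, 0.0632, 0.0631]
tool_rot: [[-0.851, -0.526, -0.0], [-0.526, 0.851, -0.002], [0.002, -0.002, -1.0]]
contact_force: [-3.8, -5.2, 5.8]
opening: 0.153
grasp_force: 59.2
```

{"api": "play_rows", "payload": {"moves": [{"x": -0.0012,"y": 0.0016,"z": 0,"ax": 0,"ay": 0,"az": 0},{"x": -0.0024,"y": 0.0032,"z": 0,"ax": 0,"ay": 0,"az": 0},{"x": -0.0036,"y": 0.0048,"z": 0,"ax": 0,"ay": 0,"az": 0},{"x": -0.0036,"y": 0.0048,"z": 0,"ax": 0,"ay": 0,"az": 0}]}}

```text
clock: 7.35
ee_pos: [0.5686, 0.0661, 0.063]
tool_rot: [[-0.851, -0.526, -0.001], [-0.526, 0.851, -0.002], [0.002, -0.002, -1.0]]
contact_force: [-3.2, -6.2, 6.2]
opening: 0.152
grasp_force: 59.2
```

{"api": "play_rows", "payload": {"moves": [{"x": -0.0012,"y": 0.0016,"z": 0,"ax": 0,"ay": 0,"az": 0},{"x": -0.0024,"y": 0.0032,"z": 0,"ax": 0,"ay": 0,"az": 0},{"x": -0.0024,"y": 0.0032,"z": 0,"ax": 0,"ay": 0,"az": 0}]}}

```text
clock: 7.65
ee_pos: [0.5688, 0.0681, 0.0631]
tool_rot: [[-0.851, -0.526, -0.0], [-0.526, 0.851, -0.002], [0.002, -0.002, -1.0]]
contact_force: [-4.7, -5.6, 5.9]
opening: 0.152
grasp_force: 59.2
```

{"api": "play_rows", "payload": {"moves": [{"x": -0.0012,"y": 0.0016,"z": 0,"ax": 0,"ay": 0,"az": 0},{"x": -0.0024,"y": 0.0032,"z": 0,"ax": 0,"ay": 0,"az": 0},{"x": -0.0024,"y": 0.0032,"z": 0,"ax": 0,"ay": 0,"az": 0}]}}

```text
clock: 7.95
ee_pos: [0.5689, 0.0696, 0.0631]
tool_rot: [[-0.851, -0.526, -0.001], [-0.526, 0.851, -0.003], [0.002, -0.002, -1.0]]
contact_force: [-2.6, -7.8, 6.2]
opening: 0.153
grasp_force: 59.2
```

{"api": "play_rows", "payload": {"moves": [{"x": -0.0012,"y": 0.0016,"z": 0,"ax": 0,"ay": 0,"az": 0},{"x": -0.0024,"y": 0.0032,"z": 0,"ax": 0,"ay": 0,"az": 0},{"x": -0.0024,"y": 0.0032,"z": 0,"ax": 0,"ay": 0,"az": 0}]}}

```text
clock: 8.25
ee_pos: [0.569, 0.071, 0.0631]
tool_rot: [[-0.851, -0.526, -0.001], [-0.526, 0.851, -0.004], [0.003, -0.003, -1.0]]
contact_force: [-4.6, -10.0, 6.2]
opening: 0.153
grasp_force: 59.2
```

Run:
```python
from h import *
c=cam('top'); P=cloud(c)
cv2.imwrite('pics/top2.png',cv2.resize(c['image'][150:240,180:320,::-1],None,fx=5,fy=5,interpolation=cv2.INTER_CUBIC))
c=cam('scene'); P=cloud(c)
cv2.imwrite('pics/scene2.png',cv2.resize(c['image'][175:250,195:335,::-1],None,fx=5,fy=5,interpolation=cv2.INTER_CUBIC))
```

```text
(no output)
```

View pics/scene2.png

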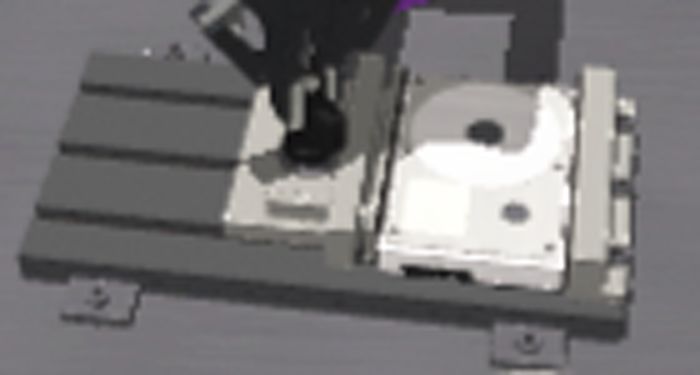

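The scene crop shows the plate touching the drive at (375,190), and the drive is up to the fixed jaw at (580,190). The force has started to rise, so I'll press on.

{"api": "play_rows", "payload": {"moves": [{"x": -0.0012,"y": 0.0016,"z": 0,"ax": 0,"ay": 0,"az": 0},{"x": -0.0024,"y": 0.0032,"z": 0,"ax": 0,"ay": 0,"az": 0},{"x": -0.0024,"y": 0.0032,"z": 0,"ax": 0,"ay": 0,"az": 0}]}}

```text
clock: 8.65
ee_pos: [0.5691, 0.0723, 0.0631]
tool_rot: [[-0.851, -0.526, -0.001], [-0.526, 0.851, -0.005], [0.004, -0.004, -1.0]]
contact_force: [-4.2, -12.7, 6.3]
opening: 0.154
grasp_force: 59.3
```

{"api": "play_rows", "payload": {"moves": [{"x": -0.0012,"y": 0.0016,"z": 0,"ax": 0,"ay": 0,"az": 0},{"x": -0.0024,"y": 0.0032,"z": 0,"ax": 0,"ay": 0,"az": 0},{"x": -0.0024,"y": 0.0032,"z": 0,"ax": 0,"ay": 0,"az": 0}]}}

```text
clock: 8.95
ee_pos: [0.5693, 0.0736, 0.0631]
tool_rot: [[-0.851, -0.526, -0.001], [-0.526, 0.851, -0.006], [0.004, -0.004, -1.0]]
contact_force: [-5.2, -15.3, 7.3]
opening: 0.152
grasp_force: 59.4
```

{"api": "play_rows", "payload": {"moves": [{"x": -0.0012,"y": 0.0016,"z": 0,"ax": 0,"ay": 0,"az": 0},{"x": -0.0012,"y": 0.0016,"z": 0,"ax": 0,"ay": 0,"az": 0.03},{"x": -0.0012,"y": 0.0016,"z": 0,"ax": 0,"ay": 0,"az": 0.06},{"x": -0.0012,"y": 0.0016,"z": 0,"ax": 0,"ay": 0,"az": 0.1},{"x": -0.0012,"y": 0.0016,"z": 0,"ax": 0,"ay": 0,"az": 0.14},{"x": -0.0012,"y": 0.0016,"z": 0,"ax": 0,"ay": 0,"az": 0.18},{"x": -0.0012,"y": 0.0016,"z": 0,"ax": 0,"ay": 0,"az": 0.22},{"x": -0.0012,"y": 0.0016,"z": 0,"ax": 0,"ay": 0,"az": 0.26},{"x": -0.0012,"y": 0.0016,"z": 0,"ax": 0,"ay": 0,"az": 0.3},{"x": -0.0012,"y": 0.0016,"z": 0,"ax": 0,"ay": 0,"az": 0.34},{"x": -0.0012,"y": 0.0016,"z": 0,"ax": 0,"ay": 0,"az": 0.37},{"x": -0.0012,"y": 0.0016,"z": 0,"ax": 0,"ay": 0,"az": 0.395},{"x": -0.0012,"y": 0.0016,"z": 0,"ax": 0,"ay": 0,"az": 0.395},{"x": -0.0012,"y": 0.0016,"z": 0,"ax": 0,"ay": 0,"az": 0.395}]}}

```text
clock: 10.35
ee_pos: [0.5696, 0.0771, 0.063]
tool_rot: [[-0.773, 0.635, -0.0], [0.635, 0.773, -0.002], [-0.001, -0.002, -1.0]]
contact_force: [-3.6, -4.6, 4.7]
opening: 0.148
grasp_force: 59.2
```

Run:
```python
from h import *
s=bot.state(); R=np.array(s['tool_rot']); print(np.degrees(np.arctan2(R[1,0],R[0,0])),s['ee_pos'],s['contact_force'],s['wrist_torque'])
f=np.radians(84.7); d=np.array([np.cos(f),np.sin(f),0]); print('fixture x in tool',R.T@d)
```

```text
140.59709805238467 [0.56957611 0.0771293  0.06303256] [-3.63269229 -4.64564484  4.73512072] [-0.78658714  0.51381657 -0.04173458]
fixture x in tool [ 0.56068068  0.82802963 -0.0020284 ]
```

{"api": "play_rows", "payload": {"moves": [{"x": 0,"y": 0,"z": 0,"ax": 0,"ay": 0,"az": 0},{"x": 0,"y": 0,"z": 0,"ax": 0,"ay": 0,"az": 0},{"x": 0,"y": 0,"z": 0,"ax": 0,"ay": 0,"az": 0},{"x": 0,"y": 0,"z": 0,"ax": 0,"ay": 0,"az": 0},{"x": 0,"y": 0,"z": 0,"ax": 0,"ay": 0,"az": 0},{"x": 0,"y": 0,"z": 0,"ax": 0,"ay": 0,"az": 0},{"x": 0,"y": 0,"z": -0.05,"ax": 0,"ay": 0,"az": 0},{"x": 0,"y": 0,"z": -0.1,"ax": 0,"ay": 0,"az": 0},{"x": 0,"y": 0,"z": -0.2,"ax": 0,"ay": 0,"az": 0},{"x": 0,"y": 0,"z": -0.3,"ax": 0,"ay": 0,"az": 0},{"x": 0,"y": 0,"z": -0.36,"ax": 0,"ay": 0,"az": 0},{"x": 0,"y": 0,"z": -0.36,"ax": 0,"ay": 0,"az": 0},{"x": 0,"y": 0,"z": -0.36,"ax": 0,"ay": 0,"az": 0}], "fingers": 1}}

```text
clock: 11.65
ee_pos: [0.5701, 0.0785, 0.2432]
tool_rot: [[-0.773, 0.635, 0.002], [0.635, 0.773, 0.0], [-0.002, 0.001, -1.0]]
contact_force: [0.5, 0.7, 0.7]
opening: 1.002
grasp_force: 0.0
```

Run:
```python
from h import *
c=cam('wrist'); P=cloud(c); cv2.imwrite('pics/w3.png',c['image'][...,::-1]); z=P[...,2]
f=np.radians(84.7); d=np.array([np.cos(f),np.sin(f)])
k=(z>.07)&(z<.1)&(c['range_z']>.15)
n,L,S,_=cv2.connectedComponentsWithStats(k.astype(np.uint8)); i=1+S[1:,4].argmax(); k=L==i; print(S[i])
Q=onplane(c,.086)[k][:,:2]; r=cv2.minAreaRect(Q.astype(np.float32)); w,V=np.linalg.eigh(np.cov(Q.T)); h=np.degrees(np.arctan2(V[1,1],V[0,1]))
print('knob',r,h,'q',np.radians(84.7+135.85-(h%180)))
o=np.array(r[0]); q=P[...,:2]-o; a=q@d; b=q@np.array([-d[1],d[0]])
for nm,lo,hi in[('drive',.042,.0495),('jaw',.0505,.06)]:
    for b0 in(-.06,-.03,.0,.03,.06):
        m=(abs(b-b0)<.008)&(a>.02)&(a<.25)&(z>lo)&(z<hi); t=np.sort(a[m]); g=np.nonzero(np.diff(t)>.004)[0]
        print(nm,b0,[ (round(x[0]*1000,1),round(x[-1]*1000,1)) for x in np.split(t,g+1) if len(x)>10])
c=cam('top'); P1=cloud(c); P0=np.load('top1.npz')['img']; 
cv2.imwrite('pics/top3.png',cv2.resize(c['image'][80:280,90:380,::-1],None,fx=2.5,fy=2.5))
```

```text
[245 143  13  65 819]
knob ((0.5702134966850281, 0.0774146318435669), (0.013358012773096561, 0.07165107131004333), 50.93120574951172) 140.58973711554975 q 1.3955698580938751
drive -0.06 [(np.float64(34.2), np.float64(151.2))]
drive -0.03 [(np.float64(35.0), np.float64(151.0))]
drive 0.0 [(np.float64(31.6), np.float64(150.7))]
drive 0.03 [(np.float64(39.3), np.float64(150.7))]
drive 0.06 [(np.float64(35.0), np.float64(151.0))]
jaw -0.06 [(np.float64(20.1), np.float64(42.5)), (np.float64(147.9), np.float64(171.4))]
jaw -0.03 [(np.float64(20.2), np.float64(34.8)), (np.float64(39.1), np.float64(43.1)), (np.float64(148.1), np.float64(170.9))]
jaw 0.0 [(np.float64(20.4), np.float64(34.9)), (np.float64(39.1), np.float64(43.3)), (np.float64(147.5), np.float64(171.0))]
jaw 0.03 [(np.float64(20.1), np.float64(43.5)), (np.float64(147.7), np.float64(170.6))]
jaw 0.06 [(np.float64(20.0), np.float64(42.9)), (np.float64(147.7), np.float64(170.1))]
```

View pics/w3.png

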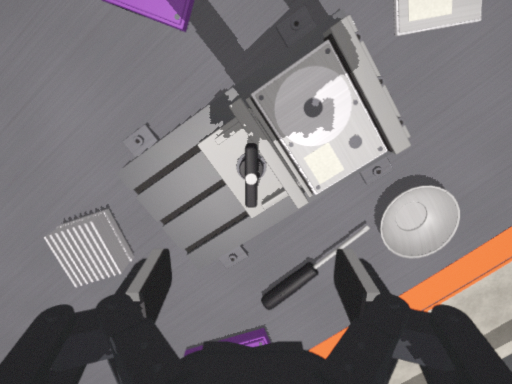

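The wrist view shows the drive held between the plate at (265,150) and the fixed jaw at (375,90), square and with no gap. The knob at (251,175) reads 1.40 rad, and the plate is pressed in by roughly 7 mm. The hand is clear and the bystanders are unmoved.

```bash
python3 -c "
from bench import bot
print(bot.close_job())"
```

```text
the job is handed in; nothing more can be done
None
```

I handed the job in at about 12 s of the 45 s. The drive is clamped square and flat, the knob is tight at about 1.40 rad, the pressure plate is in by roughly 7 mm, and the hand is clear; these are my camera readings, as no verdict came back.

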